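# Seat the ball bearing in the ball-lift plate and close its keeper

## Robot

A 6-joint arm with a two-finger parallel gripper is mounted at the origin on the work surface. World frame = base frame: x ahead of the robot, y to its left, z up, the work surface at z = 0. Lengths are in m, angles in rad, forces in N, time in s.
With the tool pointing down it reaches from about 0.275 to 0.725 m from the base axis. Payload 15.9 kg.
Tool frame: the origin (TCP) lies between the finger pads; the fingertips stand 11 mm ahead of it and the grasp point (between the pads) lies 8 mm behind it (r.tip_reach is the distance from the TCP to the fingertips, in m); x points along the fingers, z is the direction in which the jaws open and shut, and the axes are right-handed (so a half turn about x gives the same grasp; the last joint's range is limited). The gripper opens to 85 mm and grips with 20 to 120 N. Pads are 22 mm wide; open, the fingers measure 114 mm over their backs; the gripper's body (76 mm by 85 mm) begins 54 mm behind the grasp point. The pads swing forward as they close: fully open they stand 13 mm farther back than shut.
Start: joints at [-1.138, 0.213, -0.034, 1.323, 0, 1.571], TCP at [0.21, -0.454, 0.242] pointing down, gripper open.
Joint ranges: [-2.98, 2.98], [-0.74, 1.72], [-1.14, 1.35], [-2.1, 2.04], [-1.57, 1.44], [-3.14, 3.14]. Speed limits (rad/s): [1.89, 1.89, 2.39, 2.57, 3.14, 3.14].

## Interface

Orientations are given as a unit quaternion [w, x, y, z].
In Python, from rig import r gives the robot as it stands. The module is installed in compiled form; this text tells all that it offers.
- The arm moves only by the tool jog_arm, never from a script. Its argument "motion" is a list of rows, each a list of 2 entries, a list of its own where there are three numbers: the shift along the tool's x, y, z in cm, then the turn, a rotation vector about the tool's x, y, z in rad. A call has exactly 10 rows; each row shifts and turns the commanded pose from where the row before left it, along the tool's axes as they then stand; what a row does not reach is not made up. A row lasts 1/10 s, in which the tool goes at most 50 mm and 8.59 degrees, less where a joint would pass 70% of its speed; a pose out of reach is approached as far as the arm can. A call is refused whole if a number of a shift passes 5 or a number of a turn 0.15, either way. A call with a gripper value outside its range is refused whole. "hand" is the finger opening in cm, from 0 to 8.54, set as the call begins (left out, the last holds). The fingers move at their own pace and stop on an object; "newtons" is the grip in N (left out, the last holds). Time passes only in rows, so rows that do not move let the fingers close, or fill a call up. It gives the time, the measured TCP pose, the force and the opening at its end, in the units of the state.
- r.get_obs(): the state, without advancing time (a new reading comes with each control period).
- r.camera(name): name is "side" or "top" or "wrist"; returns a dict with "img" (480x640x3 uint8, blue, green, red), "K" (3x3 intrinsics, pixels), "R" (3x3) and "t" (3): a world point X has camera coordinates R X + t. Camera axes: x right, y down, z forward; pixel columns grow to the right and rows downward; lengths in m; the calibration is good to about 2 mm. A picture is of the moment at which its call begins. There is no depth.
- r.close_job(): hands the job in, once; it reports no verdict.
Trained networks look in the newest picture that a camera, given by its name, has taken for a name from the list of things; names that differ only in an ending like _2 or _b are one class to them, and where a whole thing is asked for, a point or a joint stands for the part that bears it (a point fixed in the world has none). Each returns a list of dicts, best first, with "confidence" (0 to 1); they miss things now and then, are a little off and sometimes report something else, mostly with a low value. They report only what shows in the picture. A call takes as long as a camera call. They do not tell look-alikes from the thing itself.
- r.trace(camera, label): "pixels" (480x640 bool, what is visible of it).
- r.pinpoint(camera, label): "location" ([x, y, z] in m, in world coordinates, good to about 4 mm: a listed point, or the origin of a listed thing).
The state is a dict: "time": time; "joint_positions": joint angles; "dq": joint speeds; "effort": joint torques, N m; "tool_pos": TCP position; "orientation": TCP orientation; "wrist_force": force on the tool from outside, world axes, zero at the start; "wrist_torque": the same for the moment, N m; "grip_width": finger opening in m.
Only numpy, scipy, OpenCV 4.12 (cv2) and the standard library are available. Lean on these libraries where they do the work, as an engineer would, in place of code of your own. Each camera call takes 0.05 s, during which the arm holds its last target. There are 200 camera calls.

## Task

With the fingertips only, and without picking anything up, push the loose ball bearing that lies on the plywood plate across to the empty round seat until it drops in and lies flat and flush with the plate. Then push that seat's keeper round by its red knob until it lies over the bearing against its stop, like the finished one beside it. Leave the other keeper closed and everything else where it stands.

Things in the scene. Friction and masses are not known exactly. Their poses are not given: they have to be found in the camera images.
- plate: plywood plate, 140 (x) by 260 (y) by 18 mm, fixed on a 150 x 340 mm frame of white slotted angle 40 mm high. Origin: centre of the frame's underside, on the bench; z up; the plate's upper face is 58 mm above it. The empty seat is centred at x, y = 0, the finished one at (0, 85) mm. Behind each keeper's pivot a 6 mm dowel, 6 mm high, stands at (40, 34) mm from its seat's centre
- seat (a point): centre of the floor of the empty seat: a round blind recess, 42 mm in diameter and 12 mm deep, open upwards, with a 1 mm chamfer at its rim; the plate's upper face is 12 mm above this point; axes as the plate's
- bearing: the loose ball bearing: a steel disc 40 mm in diameter, 12 mm thick, about 65 g, with black seal and a flush blue plug in its bore, so solid to the touch. It lies flat on the plate, 60 to 115 mm from the empty seat's centre, on its -y side. Origin: centre of its underside; z is its axis. In the seat its upper face is flush with the plate
- pivot (a point): pivot of the empty seat's keeper, at the plate's upper face, at (34.6, 20) mm from the seat's centre in the plate's axes (40 mm away); fixed to the plate
- keeper (a joint): angle of the empty seat's keeper, a flat steel strip 13 mm wide that turns level about pivot, reaching 15 mm behind and 29.5 mm ahead of it, between 2.5 and 5 mm above the plate (pivot screw head to 8 mm). 0 = closed, at its stop, pointing to the seat's centre; grows to 2.3 rad as it opens, clockwise seen from above. Friction about 1.5 N at the knob; stays where it is left
- keeper_knob (a point): top centre of the red knob of the empty seat's keeper: an upright post 10 mm in diameter on the strip's centre line, 23.5 mm from the pivot, from 5 to 22 mm above the plate; pushing its side swings the keeper
- keeper_done (a joint): angle of the finished seat's keeper, the same kind, pivot at (34.6, 105) mm in the plate's frame; 0 = closed; it is closed and is to stay so. A fixed steel shaft, 17 mm in diameter, rises from the finished bearing to 30 mm above the plate
- sleeve: brass sleeve standing loose on the plate, 22 mm in diameter, 30 mm high, 70 g; origin: centre of its underside; not to be moved
- spare_bearing: smaller loose bearing on the bench, 30 mm in diameter, 9 mm thick, black bore; origin: centre of its underside; not part of the job
- glue_gun: cordless glue gun lying on the bench on its side, black with orange nozzle, about 270 mm long and 42 mm high; origin under its barrel; not part of the job
- screwdriver: yellow screwdriver lying on the bench, 200 mm long; origin under its middle part, x along it towards the tip; not part of the job
- carton: small cardboard box on the bench, 85 x 60 x 45 mm; origin: centre of its underside; not part of the job
Mind the look-alikes: they are no part of the job. What is shaped like the bearing but orange, purple or yellow is not meant.

How it is judged:
By the outcome, as a careful person would: the job done as asked, in the order asked, and still so for the second after the job is handed in, with the robot touching nothing.
It also fails if it takes over 56 s, if anything falls off the work surface, if the arm or the gripper's body presses on something with over 40 N, if the wrist force passes 120 N, or if a joint passes its speed limit or range.

## Working session

There is one attempt and no reset: what is moved stays moved. The work goes in short steps, Python scripts to look and compute and a tool call to move; the robot and the scene stay as the last step left them, time stands still between calls to the robot, and variables do not carry over. Pictures are saved under pics/ and viewed, about 8 in all and at most 12, crops included, and the job is handed in when it is done.

Besides the shell and the picture viewer there is one more tool, called as name(argument=value, ...) on one line, values as JSON. jog_arm: Moves the arm, as the interface text tells. Its arguments: {"type":"object","properties":{"motion":{"type":"array","items":{"type":"array"}},"hand":{"type":"number"},"newtons":{"type":"number"}},"required":["motion"]}

```bash
mkdir -p pics
cat > h.py <<'E'
from rig import r
import cv2, numpy as np
def snap(n,f=None):
    c=r.camera(n)
    if f: cv2.imwrite('pics/'+f,c['img'])
    return c
def back(c,uv,z):
    K,R,t=map(np.array,(c['K'],c['R'],c['t'])); o=-R.T@t
    d=R.T@np.linalg.inv(K)@np.array([uv[0],uv[1],1.]); return o+d*(z-o[2])/d[2]
def proj(c,X):
    p=np.array(c['K'])@(np.array(c['R'])@np.array(X)+np.array(c['t'])); return p[:2]/p[2]
E
python3 - <<'E'
from h import *
np.set_printoptions(precision=4,suppress=True)
for n in ('top','side'):
    c=snap(n,n+'0.png')
    for l in ('plate','seat','bearing','pivot','keeper_knob','sleeve'):
        print(n,l,[(np.round(d['location'],4).tolist(),round(d['confidence'],2)) for d in r.pinpoint(n,l)[:3]])
o=r.get_obs(); print(o['time'],o['tool_pos'],o['orientation'],o['grip_width'],r.tip_reach)
E
```

```text
top plate [([0.5446, 0.0543, 0.0032], 0.84), ([0.5823, 0.0539, 0.0597], 0.7)]
top seat [([0.5417, 0.0555, 0.0421], 0.91)]
top bearing [([0.458, -0.0176, 0.0569], 0.77), ([0.4066, -0.1798, -0.0013], 0.7), ([0.3378, 0.0934, 0.0009], 0.68)]
top pivot [([0.5811, 0.0539, 0.059], 0.55)]
top keeper_knob [([0.5838, 0.0751, 0.0816], 0.58)]
top sleeve [([0.5215, 0.1258, 0.0554], 0.51)]
side plate [([0.5417, 0.0482, -0.0007], 0.79)]
side seat []
side bearing [([0.3423, -0.039, -0.0001], 0.72), ([0.4538, -0.0143, 0.0548], 0.64), ([0.4085, -0.184, 0.0024], 0.6)]
side pivot [([0.5849, 0.0493, 0.0535], 0.68)]
side keeper_knob [([0.543, 0.0493, 0.0005], 0.72), ([0.5822, 0.0738, 0.084], 0.68)]
side sleeve [([0.5229, 0.1243, 0.0566], 0.63)]
0.7 [ 0.2097 -0.4539  0.2423] [ 0.5957  0.381   0.5957 -0.381 ] 0.08567555061480502 0.011
```

View pics/top0.png

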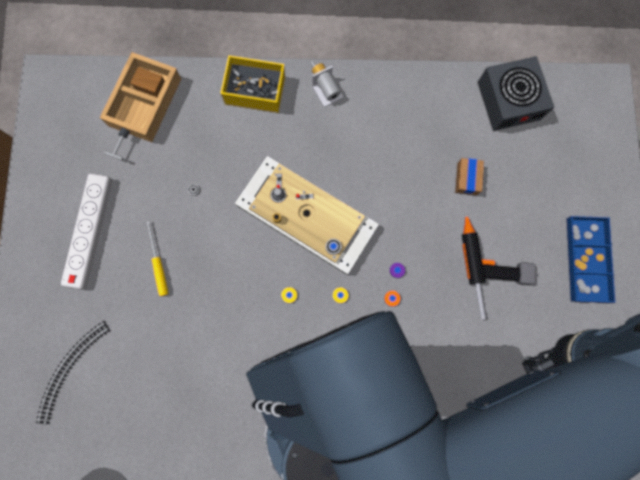

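View pics/side0.png

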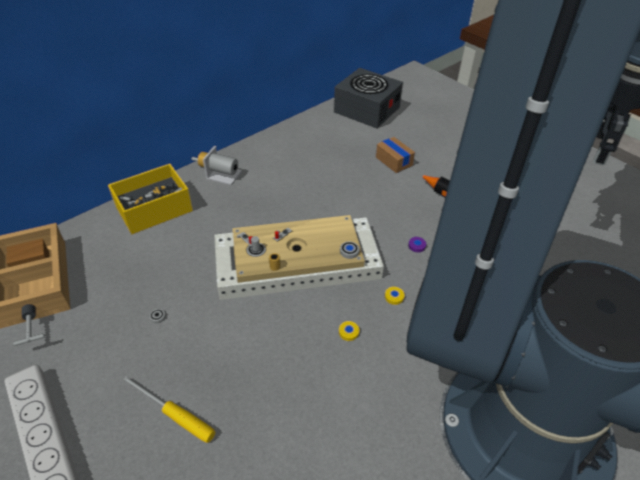

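The top view shows the plate around (308,215), the blue-plug bearing at (334,246), the empty seat at (306,212), the sleeve at (279,218), the finished seat at (278,193) and the open red knob at about (302,197). The side view agrees with this. The rings on the bench are look-alikes. Next I'll fit the plate yaw and plan the approach.

```bash
cat >> h.py <<'E'
from scipy.spatial.transform import Rotation as Ro
def cur():
    o=r.get_obs(); return np.array(o['tool_pos']),Ro.from_quat(o['orientation'],scalar_first=True)
def plan(target,yaw,p=None,R=None):
    "yaw = world angle of tool z (jaw direction, mod pi); prints tool-frame total shift (cm; after the turn) and turn about tool x"
    if p is None: p,R=cur()
    best=None
    for y in (yaw,yaw+np.pi):
        z=np.array([np.cos(y),np.sin(y),0]);x=np.array([0,0,-1.]);G=Ro.from_matrix(np.c_[x,np.cross(z,x),z])
        rv=(R.inv()*G).as_rotvec()
        if best is None or abs(rv[0])<abs(best[1][0]): best=(G,rv)
    G,rv=best
    print('turn',rv.round(3),'shift in goal axes',(G.inv().apply(np.array(target)-p)*100).round(2),'in present axes',(R.inv().apply(np.array(target)-p)*100).round(2))
E
python3 - <<'E'
from h import *
np.set_printoptions(precision=4,suppress=True)
c=snap('top')
m=max(r.trace('top','plate'),key=lambda d:d['pixels'].sum())['pixels']
cn=max(cv2.findContours(m.astype(np.uint8),0,2)[0],key=cv2.contourArea)
w=np.array([back(c,p[0],0.045)[:2] for p in cn],np.float32)*1000
print(cv2.minAreaRect(w))
p,R=cur(); print(R.as_matrix())
plan([0.46,-0.03,0.28],np.deg2rad(128.8))
E
```

```text
((538.5687255859375, 55.552764892578125), (336.7960205078125, 157.60147094726562), 58.14956283569336)
[[-0.      0.9078  0.4194]
 [ 0.      0.4194 -0.9078]
 [-1.     -0.     -0.    ]]
turn [-0.244 -0.     0.   ] shift in goal axes [ -3.77  46.07 -17.35] in present axes [ -3.77  40.5  -27.98]
```

jog_arm(motion=[[[-1.9,0,0],[-0.122,0,0]],[[-1.9,0,0],[-0.122,0,0]],[[0,4.4,-1.7],[0,0,0]],[[0,4.4,-1.7],[0,0,0]],[[0,4.4,-1.7],[0,0,0]],[[0,4.4,-1.7],[0,0,0]],[[0,4.4,-1.7],[0,0,0]],[[0,4.4,-1.7],[0,0,0]],[[0,4.4,-1.7],[0,0,0]],[[0,4.4,-1.7],[0,0,0]]], hand=2.5)

```text
time: 1.8
tool_pos: [0.3995, -0.1256, 0.2806]
orientation: [0.638, 0.306, 0.637, -0.306]
wrist_force: [1.5, -1.1, -0.5]
grip_width: 0.0248
```

Run:
```python
from h import *
np.set_printoptions(precision=4,suppress=True)
c=snap('wrist','w1.png')
for l in ('seat','bearing','pivot','keeper_knob','sleeve'):
    print(l,[(np.round(d['location'],4).tolist(),round(d['confidence'],2)) for d in r.pinpoint('wrist',l)[:3]])
p,R=cur();print(p,r.get_obs()['grip_width'])
```

```text
seat []
bearing [([0.3384, -0.0382, -0.0018], 0.94), ([0.4537, -0.016, 0.0577], 0.88), ([0.3327, 0.0929, -0.0001], 0.65)]
pivot []
keeper_knob []
sleeve []
[ 0.3986 -0.128   0.2803] 0.025116812856428344
```

View pics/w1.png

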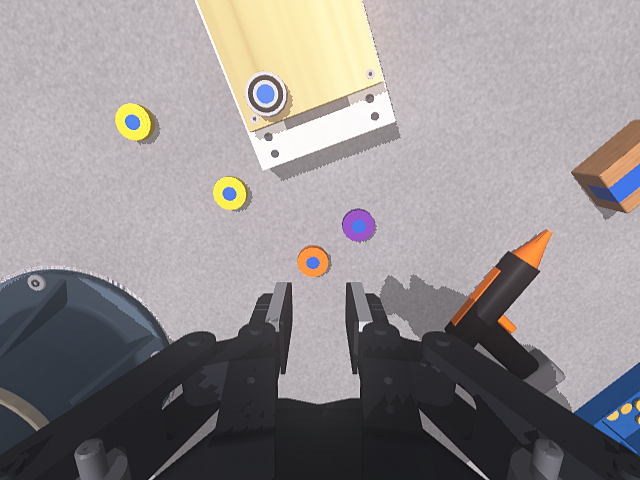

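The wrist view shows the bearing at (265,93) on the near end of the plate. The camera looks ahead along the push direction. I'm moving closer.

jog_arm(motion=[[[0.8,0.8,-0.7],[0,0,0]],[[0.8,0.8,-0.7],[0,0,0]],[[0.8,0.8,-0.7],[0,0,0]],[[0.8,0.8,-0.7],[0,0,0]],[[0.8,0.8,-0.7],[0,0,0]],[[0.8,0.8,-0.7],[0,0,0]],[[0.8,0.8,-0.7],[0,0,0]],[[0.8,0.6,-0.4],[0,0,0]],[[0,0,0],[0,0,0]],[[0,0,0],[0,0,0]]])

```text
time: 3.1
tool_pos: [0.4141, -0.0472, 0.2163]
orientation: [0.638, 0.305, 0.638, -0.306]
wrist_force: [0.1, -0.5, -0.1]
grip_width: 0.0254
```

Run:
```python
from h import *
np.set_printoptions(precision=4,suppress=True)
c=snap('wrist','w2.png')
for l in ('seat','bearing','pivot','keeper_knob','sleeve'):
    print(l,[(np.round(d['location'],4).tolist(),round(d['confidence'],2)) for d in r.pinpoint('wrist',l)[:3]])
p,R=cur();print(p,r.get_obs()['grip_width'])
hsv=cv2.cvtColor(c['img'],cv2.COLOR_BGR2HSV)
b=cv2.inRange(hsv,(100,120,80),(130,255,255)); n,_,s,ce=cv2.connectedComponentsWithStats(b)
for i in range(1,n):
    if s[i,4]>60: print('blue',ce[i],s[i,4],back(c,ce[i],.070))
```

```text
seat [([0.5455, 0.0559, 0.0469], 0.79)]
bearing [([0.4045, -0.1838, -0.0042], 0.88), ([0.3344, 0.0932, -0.0026], 0.76), ([0.3378, -0.0373, -0.0015], 0.69)]
pivot []
keeper_knob []
sleeve []
[ 0.4142 -0.0475  0.2165] 0.025096767130409002
blue [321.0269 164.406 ] 335 [ 0.4562 -0.0168  0.07  ]
blue [160.0704 183.2723] 213 [0.3619 0.0765 0.07  ]
blue [267.0941 259.6941] 170 [ 0.363  -0.0313  0.07  ]
blue [410.6452 294.043 ] 186 [ 0.4175 -0.1522  0.07  ]
```

View pics/w2.png

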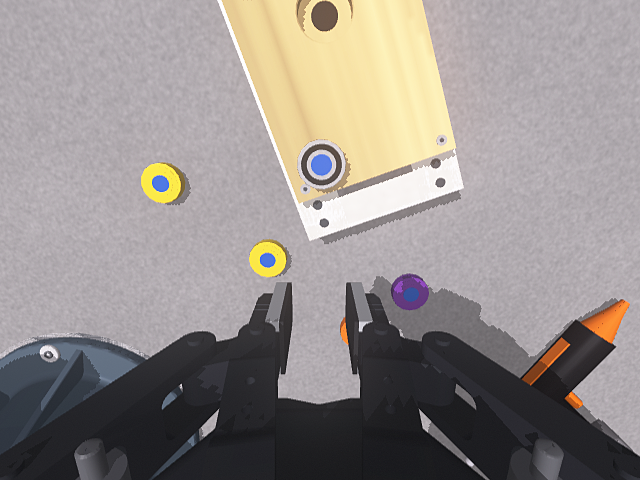

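The bearing is at (321,164) and the seat rim is centred near (324,14), almost straight ahead. Next I descend behind the bearing.

jog_arm(motion=[[[0,0.6,0.2],[-0.022,0,0]],[[1.5,0.5,0.1],[0,0,0]],[[2,0.5,0.06],[0,0,0]],[[2.5,0,0],[0,0,0]],[[2.5,0,0],[0,0,0]],[[2,0,0],[0,0,0]],[[2,0,0],[0,0,0]],[[1.0,0,0],[0,0,0]],[[0.7,0,0],[0,0,0]],[[0,0,0],[0,0,0]]])

```text
time: 4.4
tool_pos: [0.4286, -0.0398, 0.074]
orientation: [0.641, 0.298, 0.641, -0.299]
wrist_force: [0.4, -0.2, -0.0]
grip_width: 0.0253
```

Run:
```python
from h import *
np.set_printoptions(precision=4,suppress=True)
c=snap('wrist','w3.png'); s=snap('side')['img']; 
a=cv2.resize(c['img'],(400,300)); q=proj(snap('side'),[.45,0,.07]).astype(int)
u,v=q; k=cv2.resize(s[max(v-50,0):v+50,u-66:u+67],(400,300)); cv2.imwrite('pics/c3.png',np.hstack([a,k]))
p,R=cur();print(p,r.get_obs()['grip_width'],r.get_obs()['wrist_force'])
```

```text
[ 0.4293 -0.0399  0.075 ] 0.025188504337765368 [ 0.3566 -0.5971 -0.6055]
```

View pics/c3.png

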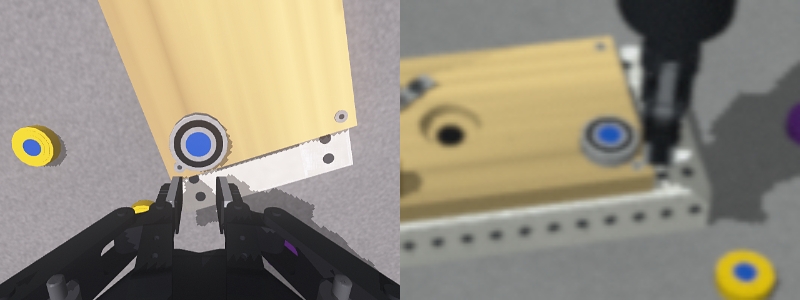

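jog_arm(motion=[[[0.3,0.3,0],[0,0,0]],[[0,0.6,0],[0,0,0]],[[0,0.8,0],[0,0,0]],[[0,1,0],[0,0,0]],[[0,1,0],[0,0,0]],[[0,1,0],[0,0,0]],[[0,1,0],[0,0,0]],[[0,0.8,0],[0,0,0]],[[0,0.5,0],[0,0,0]],[[0,0,0],[0,0,0]]])

```text
time: 5.55
tool_pos: [0.4827, 0.0056, 0.0712]
orientation: [0.641, 0.298, 0.641, -0.298]
wrist_force: [0.2, -0.7, -0.9]
grip_width: 0.0249
```

Run:
```python
from h import *
np.set_printoptions(precision=4,suppress=True)
c=snap('wrist','w4.png')
for l in ('seat','bearing','pivot','keeper_knob','sleeve'):
    print(l,[(np.round(d['location'],4).tolist(),round(d['confidence'],2)) for d in r.pinpoint('wrist',l)[:2]])
p,R=cur();print(p,r.get_obs()['grip_width'],r.get_obs()['wrist_force'])
hsv=cv2.cvtColor(c['img'],cv2.COLOR_BGR2HSV)
b=cv2.inRange(hsv,(100,120,80),(130,255,255)); n,_,s,ce=cv2.connectedComponentsWithStats(b)
for i in range(1,n):
    if s[i,4]>60: print('blue',ce[i],s[i,4],back(c,ce[i],.070))
```

```text
seat [([0.545, 0.0542, 0.0468], 0.89)]
bearing [([0.336, 0.0933, -0.0017], 0.71), ([0.5018, 0.0241, 0.0602], 0.62)]
pivot [([0.5872, 0.0496, 0.0608], 0.89)]
keeper_knob []
sleeve [([0.5215, 0.1281, 0.0576], 0.87)]
[0.4821 0.005  0.0714] 0.025122216510239555 [ 0.4397 -0.173  -0.256 ]
blue [318.4371 252.1266] 1224 [0.5041 0.0227 0.07  ]
blue [ 71.9551 341.3663] 445 [0.4    0.0806 0.07  ]
```

View pics/w4.png

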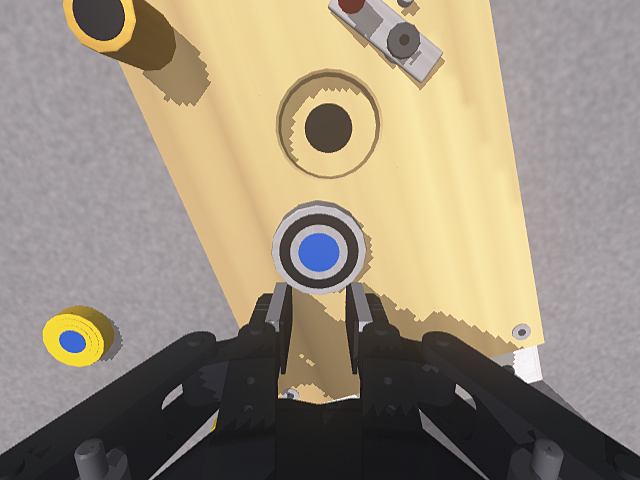

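The bearing is nested between the fingertips at (318,252), and the seat rim is centred near (328,124). The keeper strip is at the top right, pivot at (403,40), and the sleeve is at (100,20).

Run:
```python
from h import *
np.set_printoptions(precision=4,suppress=True)
c=snap('wrist')
P=[back(c,q,.058) for q in ((276,124),(381,124),(328,69),(328,179))]; print(P, np.linalg.norm(P[0]-P[1]),np.linalg.norm(P[2]-P[3]))
S=(P[0]+P[1])/4+(P[2]+P[3])/4; lat=(P[0]+P[1])/2; print('seat',S)
pv=back(c,(403,40),.066); print('pivot',pv, 'yaw',np.degrees(np.arctan2(*(pv-S)[1::-1]))-30)
B=back(c,(318.4,252.1),.070); p,R=cur()
print('bearing->seat in tool',R.inv().apply(S-B)*100,'tcp->bearing',R.inv().apply(B-p)*100)
```

```text
[array([0.5314, 0.068 , 0.058 ]), array([0.5588, 0.0353, 0.058 ]), array([0.5604, 0.0649, 0.058 ]), array([0.528 , 0.0374, 0.058 ])] 0.042660556192937925 0.04245404627442606
seat [0.5446 0.0514 0.058 ]
pivot [0.5837 0.0497 0.066 ] yaw -32.5523843570202
bearing->seat in tool [1.2001 5.0396 0.4082] tcp->bearing [0.1367 2.7295 0.0578]
```

jog_arm(motion=[[[0,0.4,0.05],[0,0,0]],[[0,0.7,0.1],[0,0,0]],[[0,0.7,0.1],[0,0,0]],[[0,0.7,0.1],[0,0,0]],[[0,0.5,0.06],[0,0,0]],[[0,0.5,0],[0,0,0]],[[0,0.5,0],[0,0,0]],[[0,0.5,0],[0,0,0]],[[0,0.4,0],[0,0,0]],[[0,0.1,0],[0,0,0]]])

```text
time: 6.9
tool_pos: [0.5236, 0.0345, 0.0713]
orientation: [0.641, 0.299, 0.641, -0.298]
wrist_force: [-0.2, -0.8, 0.3]
grip_width: 0.0255
```

Run:
```python
from h import *
np.set_printoptions(precision=4,suppress=True)
c=snap('wrist','w5.png')
p,R=cur();print(p,r.get_obs()['grip_width'],r.get_obs()['wrist_force'])
print(proj(c,[.5446,.0514,.058]))
```

```text
[0.5234 0.0345 0.0713] 0.02499144554651156 [0.2564 0.41   1.4268]
[318.4409 244.1956]
```

View pics/w5.png

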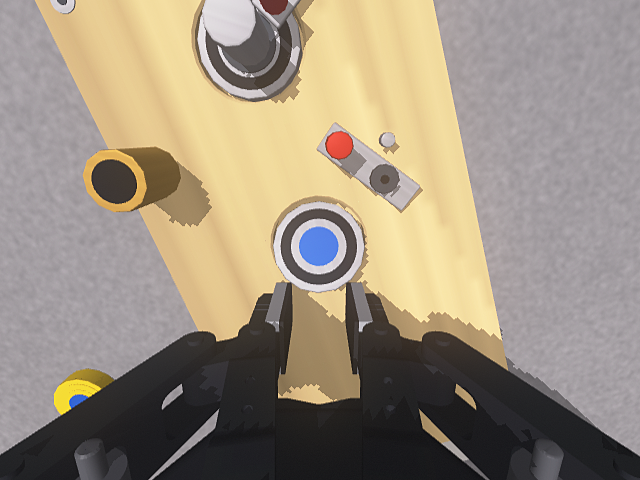

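Run:
```python
from h import *
np.set_printoptions(precision=1,suppress=True)
c=snap('wrist');im=c['img']
p,R=cur(); y=R.apply([0,1,0]);z=R.apply([0,0,1])
for h in (.058,.064,.070):
    C=back(c,(319,246),h); print(h,C.round(4),[proj(c,C+.02*d) for d in (z,-z,y,-y)])
x0,y0=260,180; cv2.imwrite('pics/c5.png',cv2.resize(im[y0:y0+130,x0:x0+130],(600,600),interpolation=cv2.INTER_CUBIC))
```

```text
0.058 [0.5 0.1 0.1] [array([363.4, 245.9]), array([274.6, 246.1]), array([319. , 202.1]), array([319. , 286.7])]
0.064 [0.5 0.1 0.1] [array([365.3, 245.9]), array([272.7, 246.1]), array([319. , 200.1]), array([319. , 288.4])]
0.07 [0.5 0.1 0.1] [array([367.4, 245.9]), array([270.6, 246.1]), array([319., 198.]), array([319. , 290.2])]
```

View pics/c5.png

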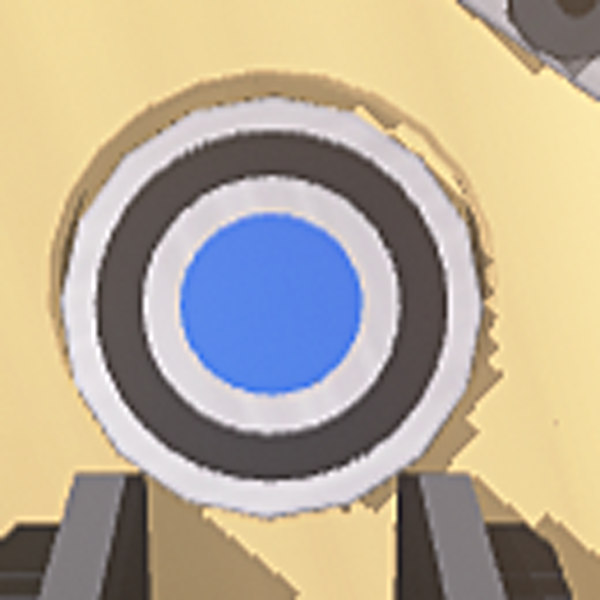

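The crop shows the bearing tipped into the seat. It is laterally centred, with the rim visible ahead and the trailing edge still about 3 mm short. I'll push on gently.

jog_arm(motion=[[[0,0.1,0],[0,0,0]],[[0,0.1,0],[0,0,0]],[[0,0.1,0],[0,0,0]],[[0,0.1,0],[0,0,0]],[[0,0.05,0],[0,0,0]],[[0,0,0],[0,0,0]],[[0,0,0],[0,0,0]],[[0,0,0],[0,0,0]],[[0,0,0],[0,0,0]],[[0,0,0],[0,0,0]]])

```text
time: 8.0
tool_pos: [0.5266, 0.0371, 0.0713]
orientation: [0.641, 0.299, 0.641, -0.299]
wrist_force: [0.3, 0.2, -0.1]
grip_width: 0.0251
```

Run:
```python
from h import *
c=snap('wrist');im=c['img'];p,R=cur();print(p,r.get_obs()['wrist_force'])
x0,y0=260,170; cv2.imwrite('pics/c6.png',cv2.resize(im[y0:y0+130,x0:x0+130],(600,600),interpolation=cv2.INTER_CUBIC))
```

```text
[0.52665266 0.03709104 0.07132145] [-0.70957004 -0.32624057 -0.03423397]
```

View pics/c6.png

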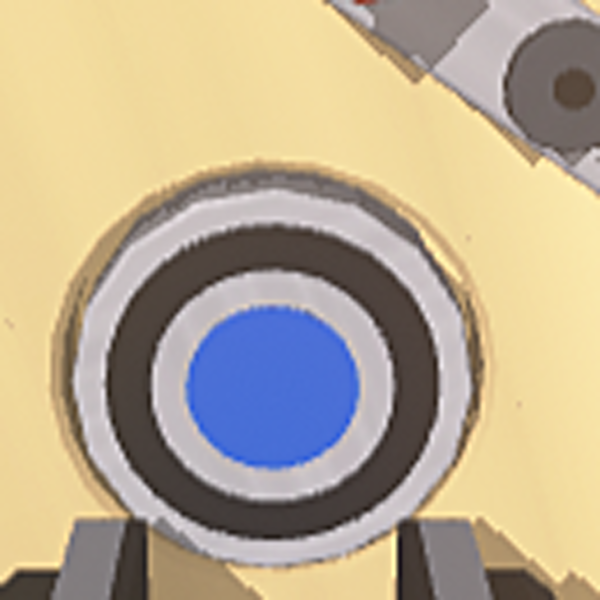

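The bearing's front is down in the seat and the trailing edge is right at the near rim. I'll nudge it 2 mm more and judge the result by fitting the blue plug.

jog_arm(motion=[[[0,0.1,0],[0,0,0]],[[0,0.1,0],[0,0,0]],[[0,0.05,0],[0,0,0]],[[0,0,0],[0,0,0]],[[0,0,0],[0,0,0]],[[0,0,0],[0,0,0]],[[0,0,0],[0,0,0]],[[0,0,0],[0,0,0]],[[0,0,0],[0,0,0]],[[0,0,0],[0,0,0]]])

```text
time: 9.05
tool_pos: [0.5286, 0.0387, 0.0713]
orientation: [0.641, 0.299, 0.641, -0.299]
wrist_force: [-0.6, 0.2, -0.4]
grip_width: 0.0249
```

```bash
cat >> h.py <<'E'
def blue(c):
    b=cv2.inRange(cv2.cvtColor(c['img'],cv2.COLOR_BGR2HSV),(100,120,60),(130,255,255)); n,l,s,ce=cv2.connectedComponentsWithStats(b)
    i=min(range(1,n),key=lambda i:abs(ce[i]-[320,240]).sum()+1e4*(s[i,4]<200))
    cn=max(cv2.findContours((l==i).astype(np.uint8),0,1)[0],key=cv2.contourArea)
    return ce[i],s[i],cv2.fitEllipse(cn)
E
python3 - <<'E'
from h import *
c=snap('wrist');im=c['img'];p,R=cur();print(p,r.get_obs()['wrist_force']);print(blue(c))
x0,y0=260,170; cv2.imwrite('pics/c7.png',cv2.resize(im[y0:y0+130,x0:x0+130],(600,600),interpolation=cv2.INTER_CUBIC))
E
```

```text
[0.52856402 0.03868251 0.07130425] [0.23068044 0.74996578 0.47213203]
(array([318.64186508, 258.83035714]), array([ 301,  242,   37,   35, 1008], dtype=int32), ((318.641845703125, 258.8316345214844), (33.85865020751953, 36.065025329589844), 85.93920135498047))
```

View pics/c7.png

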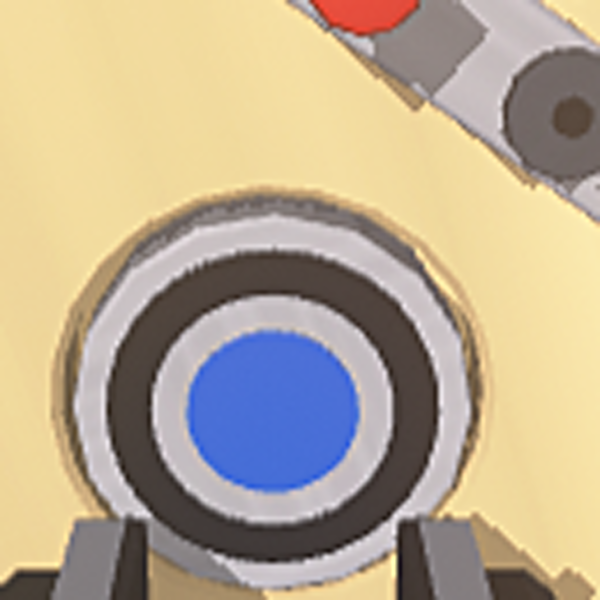

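Run:
```python
from h import *
def bl(im): return blue({'img':im})
c=snap('wrist'); p,R=cur()
K,Rc,t=map(np.array,(c['K'],c['R'],c['t'])); print('cam pos in tool',R.inv().apply(-Rc.T@t-p))
y=R.apply([0,1,0]);z=R.apply([0,0,1]); a=np.linspace(0,2*np.pi,60)
def model(ctr,rad,h,tilt):
    C=back(c,ctr,h); yy=y*np.cos(tilt)+np.array([0,0,-1])*np.sin(tilt)
    q=np.array([proj(c,C+rad*(np.cos(k)*z+np.sin(k)*yy)) for k in a],np.float32); return cv2.fitEllipse(q)
for f in ('w4.png','w5.png'):
    e=bl(cv2.imread('pics/'+f)); print(f,e[2],e[1][4])
e4=bl(cv2.imread('pics/w4.png')); m=model(e4[0],.01,.070,0); s=max(e4[2][1])/max(m[1]); rad=.01*s; print('plug rad',rad,'ratio obs/model',min(e4[2][1])/max(e4[2][1]),min(m[1])/max(m[1]))
e=blue(c); print(e[2])
for h in (.055,.058,.061):
  for T in (0,.1,-.1): m=model(e[0],rad,h,T); print(h,T,m[1])
im=c['img']; s=snap('side'); u,v=proj(s,[.5446,.0514,.058]).astype(int)
cv2.imwrite('pics/c8.png',cv2.resize(s['img'][v-40:v+40,u-53:u+53],(795,600),interpolation=cv2.INTER_CUBIC))
```

```text
cam pos in tool [-0.13106341  0.07322566  0.00063929]
w4.png ((318.43939208984375, 252.13461303710938), (37.34984588623047, 39.84352111816406), 92.11735534667969) 1224
w5.png ((318.2411804199219, 245.7874298095703), (37.68086242675781, 38.11227798461914), 92.00884246826172) 1181
plug rad 0.008272918534951238 ratio obs/model 0.9374132817092623 0.9459135675914665
((318.63116455078125, 258.8418273925781), (33.84730529785156, 36.0468864440918), 86.74778747558594)
0.055 0 (33.43770980834961, 35.568119049072266)
0.055 0.1 (34.498111724853516, 35.56583023071289)
0.055 -0.1 (32.04437255859375, 35.57123565673828)
0.058 0 (34.13288497924805, 36.30741500854492)
0.058 0.1 (35.21514129638672, 36.304988861083984)
0.058 -0.1 (32.710819244384766, 36.31073760986328)
0.061 0 (34.85759353637695, 37.07810592651367)
0.061 0.1 (35.96261978149414, 37.07550811767578)
0.061 -0.1 (33.405601501464844, 37.081634521484375)
```

The plug ellipse (33.8 × 36.0) matches the model for a flat bearing at z ≈ 0.058 (34.1 × 36.3), so it is seated flush. Next I lift, close the fingers and locate the knob.

jog_arm(motion=[[[-0.5,-0.2,0],[0,0,0]],[[-1,0,0],[0,0,0]],[[-1.5,0,0],[0,0,0]],[[-1.5,0,0],[0,0,0]],[[-0.5,0,0],[0,0,0]],[[0,0,0],[0,0,0]],[[0,0,0],[0,0,0]],[[0,0,0],[0,0,0]],[[0,0,0],[0,0,0]],[[0,0,0],[0,0,0]]], hand=0)

```text
time: 10.2
tool_pos: [0.5268, 0.0374, 0.121]
orientation: [0.641, 0.299, 0.641, -0.299]
wrist_force: [-1.2, 0.3, -0.1]
grip_width: 0.0
```

```bash
cat >> h.py <<'E'
def reds(c):
    h=cv2.cvtColor(c['img'],cv2.COLOR_BGR2HSV); b=cv2.inRange(h,(0,150,60),(8,255,255))|cv2.inRange(h,(172,150,60),(180,255,255))
    n,l,s,ce=cv2.connectedComponentsWithStats(b); return [(ce[i].round(1),s[i].tolist()) for i in range(1,n) if s[i,4]>80]
E
python3 - <<'E'
from h import *
np.set_printoptions(precision=4,suppress=True)
c=snap('wrist','w9.png'); p,R=cur(); print(p,r.get_obs()['grip_width'])
S=np.array([.5446,.0514,.058]); P=Ro.from_euler('z',-32.5,degrees=True)
pv=S+P.apply([.0346,.02,0])
for q,s in reds(c): w=back(c,q,.080); print(q,s,w,'plate',P.inv().apply(w-S)*1000,'tool rel pivot',R.inv().apply(w-pv)*100,'tool rel tcp',R.inv().apply(w-p)*100)
for l in ('pivot','keeper_knob'): print(l,[(np.round(d['location'],4).tolist(),(R.inv().apply(np.array(d['location'])-p)*100).round(2),round(d['confidence'],2)) for d in r.pinpoint('wrist',l)[:2]])
print('pivot',pv,R.inv().apply(pv-p)*100,'blue',blue(c))
E
```

```text
[0.5269 0.0374 0.121 ] 4.136285857926598e-05
[284.1  40.4] [274, 29, 23, 30, 400] [0.6054 0.1228 0.08  ] plate [12.9083 92.8701 22.    ] tool rel pivot [-2.2012  6.2994 -4.2565] tool rel tcp [ 4.1002 11.5039 -1.4871]
[333.1 151.4] [324, 142, 19, 20, 297] [0.5827 0.074  0.08  ] plate [19.9638 39.497  22.    ] tool rel pivot [-2.2     1.4198 -1.9818] tool rel tcp [4.1014 6.6243 0.7875]
pivot [([0.5881, 0.0496, 0.0609], array([6.01, 5.47, 3.01]), 0.73)]
keeper_knob [([0.5829, 0.0681, 0.0788], array([4.22, 6.26, 1.25]), 0.75), ([0.5863, 0.0515, 0.0603], array([6.07, 5.46, 2.74]), 0.42)]
pivot [0.5845 0.0497 0.058 ] [6.3014 5.2045 2.7693] blue (array([318.8061, 226.3137]), array([305, 213,  28,  27, 593], dtype=int32), ((318.79461669921875, 226.31983947753906), (25.957122802734375, 27.267065048217773), 91.91798400878906))
```

View pics/w9.png

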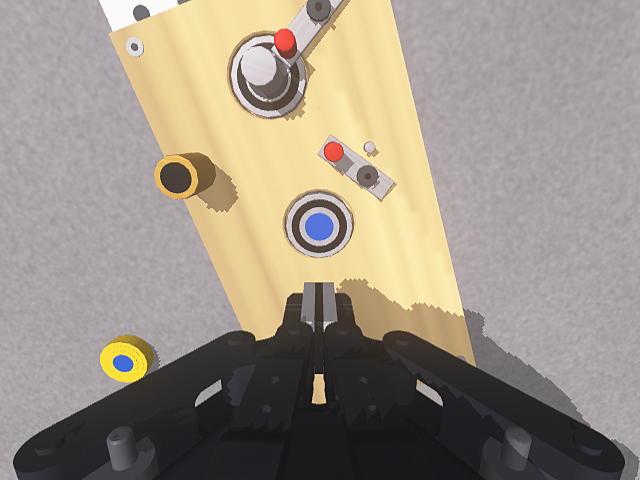

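The bearing sits concentric in the seat at (319,226). The open knob is at (333,151), the pivot at (367,176), and the closed fingers are at (319,300). I'll go round behind the knob and descend.

jog_arm(motion=[[[0,1.5,0.25],[0,0,0]],[[0,2.5,0.25],[0,0,0]],[[0,2.6,0.25],[0,0,0]],[[0,1.8,0],[0,0,0]],[[0,0.7,0],[0,0,0]],[[0.8,0,0],[0,0,0]],[[1.3,0,0],[0,0,0]],[[1.2,0,0],[0,0,0]],[[0.8,0,0],[0,0,0]],[[0,0,0],[0,0,0]]])

```text
time: 11.35
tool_pos: [0.6003, 0.0898, 0.0787]
orientation: [0.64, 0.298, 0.642, -0.299]
wrist_force: [-0.0, 0.2, 0.8]
grip_width: 0.0
```

jog_arm(motion=[[[0,-0.3,0],[0,0,0]],[[0,-0.5,0],[0,0,0]],[[0,-0.5,0],[0,0,0]],[[0,-0.5,0],[0,0,0]],[[0,-0.5,0],[0,0,0]],[[0,-0.5,0],[0,0,0]],[[0,-0.4,0],[0,0,0]],[[0,-0.3,0],[0,0,0]],[[0,-0.1,0],[0,0,0]],[[0,0,0],[0,0,0]]])

```text
time: 12.35
tool_pos: [0.5739, 0.0669, 0.0803]
orientation: [0.641, 0.299, 0.641, -0.299]
wrist_force: [0.5, 0.3, -0.4]
grip_width: 0.0002
```

Run:
```python
from h import *
np.set_printoptions(precision=4,suppress=True)
c=snap('wrist','w10.png'); p,R=cur(); print(p,r.get_obs()['wrist_force'])
S=np.array([.5446,.0514,.058]); P=Ro.from_euler('z',-32.5,degrees=True)
for n in('wrist','side','top'):
  c=snap(n)
  for q,s in reds(c): w=back(c,q,.080); print(n,q,s,w,'plate',P.inv().apply(w-S)*1000,'rel tcp',R.inv().apply(w-p)*100)
```

```text
[0.5738 0.067  0.0802] [0.7445 0.8553 0.2411]
wrist [259.5 169.3] [247, 157, 29, 26, 536] [0.6066 0.1232 0.08  ] plate [13.7358 93.8844 22.    ] rel tcp [ 0.0179  6.1332 -2.193 ]
```

View pics/w10.png

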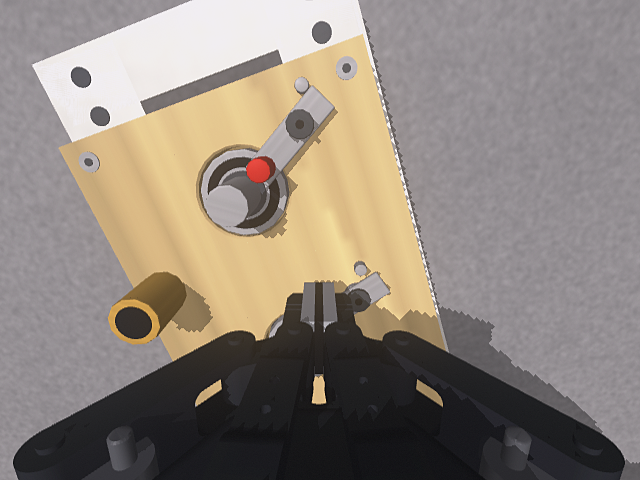

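The finished keeper is still closed, with its dowel against its tail. Our keeper's tail at (375,285) is near its dowel at (360,268) but not clearly at the stop. I'll push in small steps.

jog_arm(motion=[[[0,-0.1,0],[0,0,0]],[[0,-0.1,0],[0,0,0]],[[0,-0.1,0],[0,0,0]],[[0,-0.1,0],[0,0,0]],[[0,0,0],[0,0,0]],[[0,0,0],[0,0,0]],[[0,0,0],[0,0,0]],[[0,0,0],[0,0,0]],[[0,0,0],[0,0,0]],[[0,0,0],[0,0,0]]])

```text
time: 13.55
tool_pos: [0.5709, 0.0645, 0.0804]
orientation: [0.641, 0.299, 0.641, -0.299]
wrist_force: [4.2, 0.7, 1.4]
grip_width: 0.0
```

jog_arm(motion=[[[0,-0.05,0],[0,0,0]],[[0,-0.05,0],[0,0,0]],[[0,-0.05,0],[0,0,0]],[[0,0,0],[0,0,0]],[[0,0,0],[0,0,0]],[[0,0,0],[0,0,0]],[[0,0,0],[0,0,0]],[[0,0,0],[0,0,0]],[[0,0,0],[0,0,0]],[[0,0,0],[0,0,0]]])

```text
time: 14.55
tool_pos: [0.5705, 0.0638, 0.0805]
orientation: [0.641, 0.299, 0.641, -0.298]
wrist_force: [8.9, 2.5, -2.0]
grip_width: -0.0
```

The force rises to about 9 N with little movement, so the keeper is at its stop. I'll retreat, lift and check.

jog_arm(motion=[[[0,0.3,0],[0,0,0]],[[0,0.7,0],[0,0,0]],[[-0.8,0.3,0],[0,0,0]],[[-2,0,0],[0,0,0]],[[-2.5,0,0],[0,0,0]],[[-1.5,-2,0],[0,0,0]],[[0,-4,0],[0,0,0]],[[0,-4,0],[0,0,0]],[[0,-1,0],[0,0,0]],[[0,0,0],[0,0,0]]])

```text
time: 15.55
tool_pos: [0.4948, 0.0004, 0.149]
orientation: [0.641, 0.299, 0.641, -0.299]
wrist_force: [1.4, 0.0, -0.0]
grip_width: 0.0
```

Run:
```python
from h import *
np.set_printoptions(precision=4,suppress=True)
c=snap('wrist'); p,R=cur(); print(p,r.get_obs()['wrist_force'])
S=np.array([.5446,.0514,.058]); P=Ro.from_euler('z',-32.5,degrees=True)
for q,s in reds(c): w=back(c,q,.080); print(q,s,w,'plate',P.inv().apply(w-S)*1000)
print('blue',blue(c)[:2]); print('sleeve',[d['location'] for d in r.pinpoint('wrist','sleeve')[:1]])
u,v=proj(c,S).astype(int); y0=max(v-190,0);x0=max(u-160,0)
cv2.imwrite('pics/c11.png',cv2.resize(c['img'][y0:y0+240,x0:x0+320],(800,600)))
```

```text
[0.4957 0.0011 0.1489] [-0.1226 -0.1501 -0.2059]
[324.4 118.2] [316, 110, 17, 18, 232] [0.5612 0.0508 0.08  ] plate [14.2947  8.3792 22.    ]
blue (array([306.4778, 141.1954]), array([294, 128,  26,  27, 563], dtype=int32))
sleeve [[0.5229, 0.1282, 0.0582]]
```

```bash
python3 -c "
from rig import r
print(r.close_job())"
```

```text
the job is handed in; nothing more can be done
None
```

The loose bearing is in the empty seat and its keeper is closed over it. I handed the job in after about 16 s of the 56 s allowed. I pushed the bearing across with slightly open fingertips until it dropped in, then swung the keeper round by its red knob with the fingers closed.

Final checks:
- **Bearing:** it lies flat and flush. The blue plug measured 33.8 × 36.0 px, against 34.1 × 36.3 px expected for a level bearing at the plate's height. I measured this before closing the keeper.
- **Keeper:** the knob is at (14.3, 8.4) mm in the plate's axes, against (14.25, 8.25) mm when closed. The push force rose to about 9 N at the stop.
- **Finished keeper:** it was still closed when last seen, partway through the knob push. It was out of view in the last picture.
- **Sleeve:** it measures within about 2 mm of where it was on the earlier looks.
- **Robot:** clear of everything, with about 0 N on the wrist.

I couldn't view the very last picture because the 12-picture limit was used up, so the final state of the keeper and sleeve rests on measurements from it. The other items on the bench were not measured again at the end.

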